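# Sort salvaged components into the repair bench trays

### The arm

A 6-joint arm with a two-finger parallel gripper is mounted at the origin on the work surface. World frame = base frame: x ahead of the robot, y to its left, z up, the work surface at z = 0. Lengths are in m, angles in degrees, forces in N, time in s.
With the tool pointing down it reaches from about 0.375 to 0.75 m from the base axis. Payload 9 kg.
Tool frame: the origin (TCP) lies where the fingers leave the gripper's body, on its centre line; the fingertips stand 73 mm ahead of it and the grasp point (between the pads) lies 54 mm ahead of it (robot.tip_reach is the distance from the TCP to the fingertips, in m); z points along the fingers, y is the line along which they close (so a half turn about z gives the same grasp; the last joint's range is limited). The gripper opens to 85 mm and grips with 20 to 120 N. Pads are 22 mm wide; open, the fingers measure 114 mm over their backs; the gripper's body (76 mm by 85 mm) begins 54 mm behind the grasp point. The pads swing forward as they close: fully open they stand 13 mm farther back than shut.
Start: joints at [-80.197, 5.964, 5.575, 89.605, 0, 77.527], TCP at [0.227, -0.555, 0.304] pointing down, gripper open.
Joint ranges: [-171.21, 171.21], [-48.23, 106.86], [-62.78, 66.21], [-105.2, 120.99], [-86.42, 89.51], [-180, 180]. Speed limits (degrees/s): [127.2, 127.2, 147.25, 180, 180, 180].

### API

Orientations are given as [roll, pitch, yaw] about the fixed x, y, z axes, in that order (R = Rz(yaw) Ry(pitch) Rx(roll)).
In Python, from plant import robot gives the robot as it stands. Calls block until the motion is done:
- robot.move_pose(position, orientation): joint-space move of the TCP to a pose.
- robot.line_to(position, vel=0.15, rotation=None, guard=None): straight line of the TCP; rotation=None keeps the orientation; vel is the mean speed in m/s. With guard (N) it stops when the force on the tool has changed by that much, and returns True; else False.
- robot.goto_joints(angles): joint-space move.
- robot.set_gripper(opening): finger opening in m; the grip force is fixed at half the most; returns when the fingers have stopped.
- robot.pause(seconds).
- robot.ik(position, orientation): joint angles nearest the present ones, or None.
- robot.observe(): the state.
- robot.grab_frame(name): name is "scene" or "top"; returns the picture (384x512x3 uint8, blue, green, red); there is no depth.
- robot.get_calibration(name): a dict with "vertical_fov" (degrees; the focal length in pixels is half the picture's height over the tangent of half this angle, whatever the lens; pixels are square), "cx", "cy" (the principal point, pixels), "rvec" (rotation vector, rad) and "tvec" (3), from world to camera coordinates, as OpenCV has them. Camera axes: x right, y down, z forward; pixel columns grow to the right and rows downward; lengths in m; the calibration is good to about 2 mm. A picture is of the moment at which its call begins. get_calibration takes no time and is no camera call.
A pose or a line that the arm cannot do raises robot.IKError and nothing moves.
- robot.job_done(): hands the job in; it is judged then, once.
The state is a dict: "time": time; "q": joint angles; "qvel": joint speeds; "joint_torque": joint torques, N m; "tool_pos": TCP position; "tcp_rot": TCP orientation; "ft_force": force on the tool from outside, world axes, zero at the start; "torque": the same for the moment, N m; "gripper_width": finger opening in m; "gripper_force": force on a finger pad.
Only numpy, scipy, OpenCV 4.12 (cv2) and the standard library are available. Lean on these libraries where they do the work, as an engineer would, in place of code of your own. Each camera call takes 0.05 s, during which the arm holds its last target. There are 200 camera calls.

### The job

Sort the components salvaged from the board: stand the two black capacitors in the blue tray and the two orange relays in the yellow tray, one to each bay, and the copper-wound transformer in the red tray. Set each one down upright and flat on its tray's floor without dropping it, and leave the small amber bottle and the green circuit board where they are.

Things in the scene. Friction and masses are not known exactly. Their poses are not given: they have to be found in the camera images.
- capacitor_a: Electrolytic capacitor, upright cylinder with a black sleeve, a pale stripe down one side and a silver top, 35 mm diameter, 45 mm high, about 50 g. Loose, standing on the bench. Origin at the centre of the underside, z up.
- capacitor_b: Electrolytic capacitor, upright cylinder with a black sleeve, a pale stripe down one side and a silver top, 35 mm diameter, 45 mm high, about 50 g. Loose, standing on the bench. Origin at the centre of the underside, z up. Same as the other capacitor; either may take either bay.
- relay_a: Relay, orange plastic block on a black base, 38 x 30 x 40 mm (x, y, z), about 50 g. Loose, standing on the bench at any yaw. Origin at the centre of the underside, z up.
- relay_b: Relay, orange plastic block on a black base, 38 x 30 x 40 mm (x, y, z), about 50 g. Loose, standing on the bench at any yaw. Origin at the centre of the underside, z up. Same as the other relay; either may take either bay.
- transformer: Small transformer: black base plate 50 x 42 x 8 mm (x, y, z), on it a steel core 50 x 20 mm rising to 42 mm, through a copper-coloured coil 34 x 42 mm whose flat faces at y = +21 and y = -21 mm span heights 8 to 36 mm (grip it across y, 42 mm). About 220 g. Loose, standing on the bench at any yaw. Origin at the centre of the underside, z up.
- blue_tray: Shallow open blue plastic tray fixed to the bench, 72 x 140 x 14 mm outside (x, y, z), split by a divider across its middle (at y = 0) into two square bays, each 64 x 64 mm inside, centred at y = +34 and y = -34 mm in the tray's frame. Walls and divider 4 mm thick and 14 mm high, floor 3 mm thick. Origin at the centre of the underside; y runs along the tray through both bays. For the capacitors.
- yellow_tray: Shallow open yellow plastic tray fixed to the bench, 72 x 140 x 14 mm outside (x, y, z), split by a divider across its middle (at y = 0) into two square bays, each 64 x 64 mm inside, centred at y = +34 and y = -34 mm in the tray's frame. Walls and divider 4 mm thick and 14 mm high, floor 3 mm thick. Origin at the centre of the underside; y runs along the tray through both bays. For the relays.
- red_tray: Shallow open red plastic tray fixed to the bench, with one bay 72 x 80 mm inside (x, y), 80 x 88 x 14 mm outside; walls 4 mm thick and 14 mm high, floor 3 mm thick. Origin at the centre of the underside. For the transformer.
- bottle: Small amber glass bottle with a blue cap, 34 mm diameter, 65 mm high, loose, standing among the components at least 70 mm (centre to centre) from any of them. To be left alone. Origin at the centre of the underside.
- board: Green circuit board lying flat on the bench to the left or right of the components, 55 x 180 mm (x, y), 9 mm high with its chips. Loose, to be left alone. Origin at the centre of the underside.
There are look-alikes about, which are no part of the job. What is shaped like the relay_a but turquoise is not meant.

How it is judged (in metres and radians):
At the end, for the whole second after the job is handed in: Capacitors stand in the blue tray, relays in the yellow, one per bay, the transformer in the red: each inside its bay, flat on the floor (origin 0 to 6 mm above the tray's underside), within 0.1 rad of upright, at rest. Bottle (upright) and board within 20 mm of their starts (x of capacitor_a in the frame of blue_tray between -0.02 and 0.02 m and y of capacitor_a in the frame of blue_tray between -0.055 and 0.055 m and z of capacitor_a in the frame of blue_tray between 0 and 0.006 m and angle between each of capacitor_a, capacitor_b, relay_a, relay_b, transformer's own z axis and vertical below 0.1 rad and linear speed of each of capacitor_a, capacitor_b, relay_a, relay_b, transformer below 0.02 m/s and angular speed of each of capacitor_a, capacitor_b, relay_a, relay_b, transformer below 0.2 rad/s and x of capacitor_b in the frame of blue_tray between -0.02 and 0.02 m and y of capacitor_b in the frame of blue_tray between -0.055 and 0.055 m and z of capacitor_b in the frame of blue_tray between 0 and 0.006 m and x of relay_a in the frame of yellow_tray between -0.02 and 0.02 m and y of relay_a in the frame of yellow_tray between -0.055 and 0.055 m and z of relay_a in the frame of yellow_tray between 0 and 0.006 m and x of relay_b in the frame of yellow_tray between -0.02 and 0.02 m and y of relay_b in the frame of yellow_tray between -0.055 and 0.055 m and z of relay_b in the frame of yellow_tray between 0 and 0.006 m and x of transformer in the frame of red_tray between -0.02 and 0.02 m and y of transformer in the frame of red_tray between -0.024 and 0.024 m and z of transformer in the frame of red_tray between 0 and 0.006 m and ((y of capacitor_a in the frame of blue_tray above 0.012 m and y of capacitor_b in the frame of blue_tray below -0.012 m) or (y of capacitor_b in the frame of blue_tray above 0.012 m and y of capacitor_a in the frame of blue_tray below -0.012 m)) and ((y of relay_a in the frame of yellow_tray above 0.012 m and y of relay_b in the frame of yellow_tray below -0.012 m) or (y of relay_b in the frame of yellow_tray above 0.012 m and y of relay_a in the frame of yellow_tray below -0.012 m)) and distance of each of bottle, board from where it was at the start of the episode below 0.02 m and angle between bottle's own z axis and vertical below 0.2 rad); the robot touches nothing.
It fails at once if the amber bottle is moved more than 20 mm or knocked over (distance of bottle from where it was at the start of the episode above 0.02 m or angle between bottle's own z axis and vertical above 0.5 rad).
It fails at once if the circuit board is moved more than 20 mm (distance of board from where it was at the start of the episode above 0.02 m).
It fails at once if a component is dropped (falls freely faster than 0.7 m/s, that is from more than 25 mm) ((contact force between capacitor_a and anything else below 0.02 N and linear speed of capacitor_a above 0.7 m/s) or (contact force between capacitor_b and anything else below 0.02 N and linear speed of capacitor_b above 0.7 m/s) or (contact force between relay_a and anything else below 0.02 N and linear speed of relay_a above 0.7 m/s) or (contact force between relay_b and anything else below 0.02 N and linear speed of relay_b above 0.7 m/s) or (contact force between transformer and anything else below 0.02 N and linear speed of transformer above 0.7 m/s)).
It also fails if it takes over 102 s, if anything falls off the work surface, if the arm or the gripper's body presses on something with over 40 N, if the wrist force passes 120 N, or if a joint passes its speed limit or range.

## Working session

There is one attempt and no reset: what is moved stays moved. The work goes in short steps, each a Python script; the robot and the scene stay as the last script left them, time stands still between calls to the robot, and variables do not carry over. Pictures are saved under pics/ and viewed, at most 14 in all, crops included, and the job is handed in when it is done.

```bash
mkdir -p pics; ls
python3 - <<'E'
from plant import robot
import cv2
for n in("scene","top"):
    cv2.imwrite(f"pics/{n}0.png",robot.grab_frame(n)); print(n,robot.get_calibration(n))
s=robot.observe();print(s["time"],s["tool_pos"],s["tcp_rot"],s["gripper_width"],robot.tip_reach)
E
```

```text
pics
scene {'vertical_fov': 52.92605124885981, 'cx': 255.1224328093075, 'cy': 187.36478573339713, 'rvec': array([ 2.0252584 ,  0.85605585, -0.4305539 ]), 'tvec': array([-0.33605953, -0.136304  ,  1.23619944])}
top {'vertical_fov': 49.488475501109335, 'cx': 251.8589239036597, 'cy': 193.47510791305865, 'rvec': array([ 2.2134812 , -2.1727587 ,  0.04523213]), 'tvec': array([0.00794265, 0.46080133, 1.18127031])}
0.1 [ 0.22741018 -0.55501632  0.30318509] [-1.79933283e+02 -1.36252238e-02  2.22759520e+01] 0.08553285635141865 0.0726
```

View pics/scene0.png

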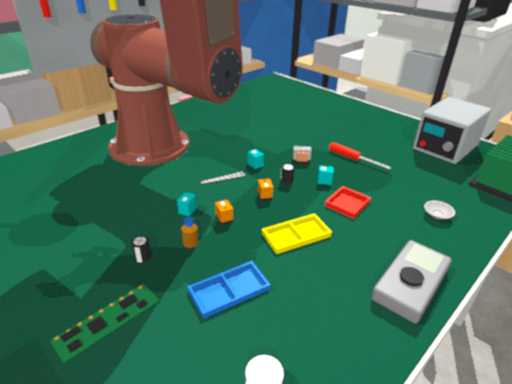

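View pics/top0.png

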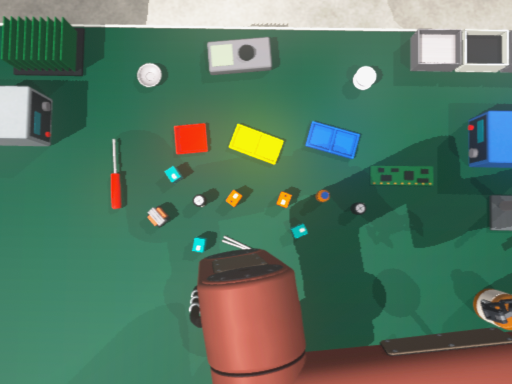

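The top view shows image up = +x and right = −y. The trays are red (191,139), yellow (257,144) and blue (334,140). Candidates by top-view pixel:

- **Capacitors:** (199,200) and (360,209)
- **Relays:** orange (234,198) and (285,200)
- **Look-alikes:** turquoise (173,174), (199,245) and (300,231), rejected
- **Transformer:** (157,217)
- **Bottle:** (323,196)
- **Board:** (402,176)

One close crop to check these.

Run:
```python
import cv2
im=cv2.imread("pics/top0.png")[115:245,135:385]
cv2.imwrite("pics/crop0.png",cv2.resize(im,None,fx=3.2,fy=3.2,interpolation=cv2.INTER_CUBIC))
```

```text
(no output)
```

View pics/crop0.png

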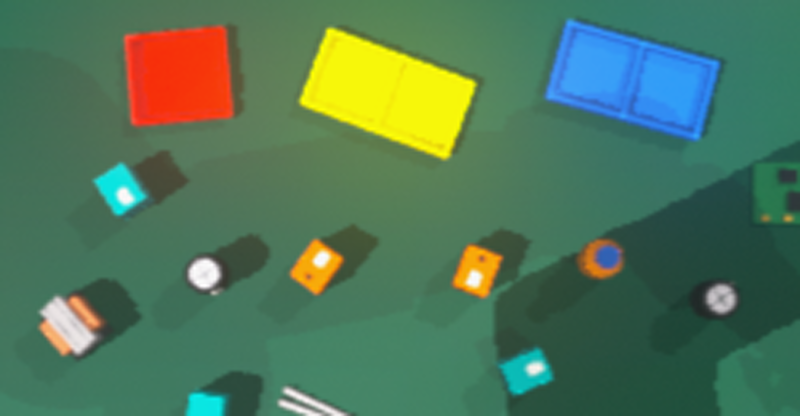

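```bash
cat > vis.py <<'E'
import cv2, numpy as np
from plant import robot
def cam(n):
    c=robot.get_calibration(n); f=192/np.tan(np.radians(c["vertical_fov"]/2))
    return np.array([[f,0,c["cx"]],[0,f,c["cy"]],[0,0,1]]),cv2.Rodrigues(c["rvec"])[0],np.asarray(c["tvec"]).ravel()
def cast(n,px,z):
    K,R,t=cam(n); C=-R.T@t
    p=np.c_[np.reshape(px,(-1,2)),np.ones(np.size(px)//2)]
    d=(R.T@np.linalg.inv(K)@p.T).T
    return (C+d*((z-C[2])/d[:,2])[:,None])[:,:2]
def project(n,X):
    K,R,t=cam(n); return cv2.projectPoints(np.float64(X),cv2.Rodrigues(R)[0],t,K,None)[0].reshape(-1,2)
# name: (lo,hi HSV, seed pixel, height of plane for centroid)
O=((8,130,110),(22,255,255)); W=((0,0,125),(179,70,255))
SPEC={"red":(((0,170,120),(7,255,255)),(191,139),.007),"yellow":(((24,150,120),(34,255,255)),(257,144),.007),
"blue":(((98,120,120),(115,255,255)),(334,140),.007),"relay1":(O,(234,198),.020),"relay2":(O,(285,200),.020),
"cap1":(W,(199,200),.045),"cap2":(W,(360,209),.045),"trafo":(W,(157,217),.042)}
def find(im,name,win=None):
    (lo,hi),s,z=SPEC[name]; r=35 if z<.01 else 14
    x0,y0=s[0]-r,s[1]-r
    c=cv2.resize(im[y0:y0+2*r,x0:x0+2*r],None,fx=4,fy=4,interpolation=cv2.INTER_CUBIC)
    m=cv2.inRange(cv2.cvtColor(c,cv2.COLOR_BGR2HSV),np.array(lo),np.array(hi))
    k=max(cv2.findContours(m,cv2.RETR_EXTERNAL,cv2.CHAIN_APPROX_NONE)[0],key=cv2.contourArea)
    k=cv2.convexHull(k).reshape(-1,2)
    px=(k+.5)/4-.5+[x0,y0]
    w=(cast("top",px,z)*1000).astype(np.float32)
    (cx,cy),_,_=rect=cv2.minAreaRect(w)
    b=cv2.boxPoints(rect); e=[b[1]-b[0],b[2]-b[1]]; L=[np.linalg.norm(v) for v in e]
    v=e[int(np.argmax(L))]; yaw=np.degrees(np.arctan2(v[1],v[0]))%180   # long axis
    return np.array([cx,cy])/1000,yaw,sorted(L),z
E
python3 - <<'E'
from vis import *
im=cv2.imread("pics/top0.png"); sc=cv2.imread("pics/scene0.png")
for n in SPEC:
    p,yaw,L,z=find(im,n); print(n,p.round(4),round(yaw,1),np.round(L,1),"reach",round(np.hypot(*p),3))
    u=project("scene",[[*p,z]])[0]
    cv2.drawMarker(sc,tuple(int(round(v)) for v in u),(255,0,255),cv2.MARKER_CROSS,7,1)
cv2.imwrite("pics/ov.png",cv2.resize(sc[130:330,120:390],None,fx=2.9,fy=2.9,interpolation=cv2.INTER_CUBIC))
E
```

```text
red [0.6175 0.1971] 96.2 [84.2 92.2] reach 0.648
yellow [0.6049 0.0078] 70.2 [ 78.7 147.1] reach 0.605
blue [ 0.6204 -0.2126] 75.2 [ 79.5 147.6] reach 0.656
relay1 [0.4467 0.0679] 145.3 [34.8 42.4] reach 0.452
relay2 [ 0.4458 -0.0742] 159.2 [35.5 43. ] reach 0.452
cap1 [0.438  0.1647] 46.3 [27.  27.2] reach 0.468
cap2 [ 0.4245 -0.2839] 0.4 [23.5 23.6] reach 0.511
trafo [0.3918 0.2824] 42.6 [26.9 53.7] reach 0.483
```

View pics/ov.png

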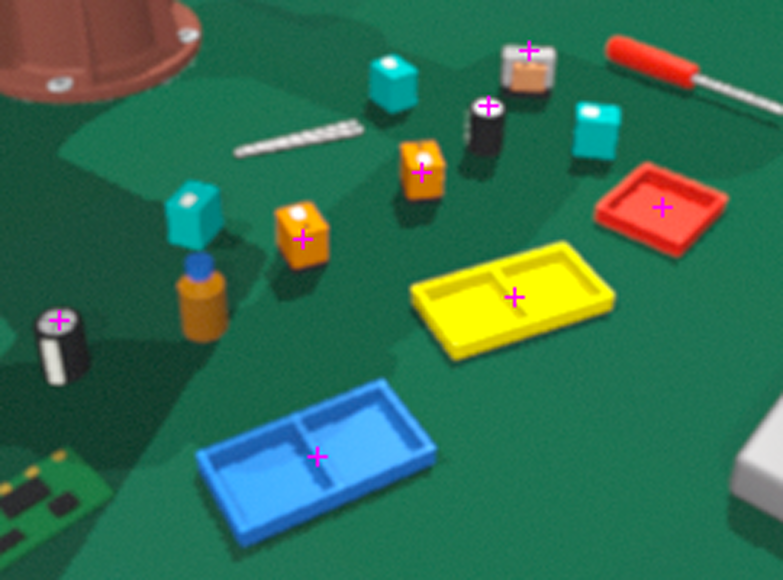

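The tray sizes come out a uniform ~4–7 mm too large (edge blur), and all positions agree across the two views: in the overlay the crosses sit on the cap tops, core top and tray centres. I'll move cap2 first.

```bash
cat > act.py <<'E'
from vis import *
G=dict(cap=.033,relay=.031,trafo=.030)   # grasp height above the underside
def rpy(p,yaw):
    q0=np.array(robot.observe()["q"]); best=None
    for y in (yaw,yaw+180,yaw-180,yaw+360):
        q=robot.ik(list(p),[180,0,y])
        if q is not None and (best is None or abs(q[5]-q0[5])<best[0]): best=(abs(q[5]-q0[5]),[180,0,y])
    return best[1]
def carry(kind,p,yaw,dst,dyaw,opening,release):
    h=G[kind]+.054; S=.19
    robot.set_gripper(opening)
    robot.move_pose([*p,S],rpy([*p,S],yaw))
    robot.line_to([*p,h],vel=.15)
    robot.set_gripper(0.0)
    o=robot.observe(); print(kind,"grip",round(o["gripper_width"],4),"F",round(o["gripper_force"],1),"z",o["tool_pos"].round(4),"want",h)
    robot.line_to([*p,S],vel=.15)
    robot.move_pose([*dst,S],rpy([*dst,S],dyaw))
    o=robot.observe(); print(" carried",round(o["gripper_width"],4),"t",round(o["time"],1))
    robot.line_to([*dst,h+.015],vel=.15)
    hit=robot.line_to([*dst,h-.001],vel=.03,guard=5)
    o=robot.observe(); print(" down",hit,"z-h",round(o["tool_pos"][2]-h,4))
    robot.set_gripper(release); robot.pause(.2)
    robot.line_to([*dst,S],vel=.15)
    print(" t",round(robot.observe()["time"],1))
def bay(tp,yaw,s): return tp+s*np.array([np.cos(np.radians(yaw)),np.sin(np.radians(yaw))])
E
python3 - <<'E'
from act import *
im=cv2.imread("pics/top0.png")
b,by,_,_=find(im,"blue"); p=find(im,"cap2")[0]
carry("cap",p,by,bay(b,by,-.034),by,.065,.046)
cv2.imwrite("pics/s1.png",cv2.resize(robot.grab_frame("scene")[130:330,120:390],None,fx=2.9,fy=2.9))
E
```

```text
cap grip 0.0335 F 59.5 z [ 0.4251 -0.2845  0.0883] want 0.087
 carried 0.0336 t 4.6
 down True z-h 0.0044
 t 7.1
```

View pics/s1.png

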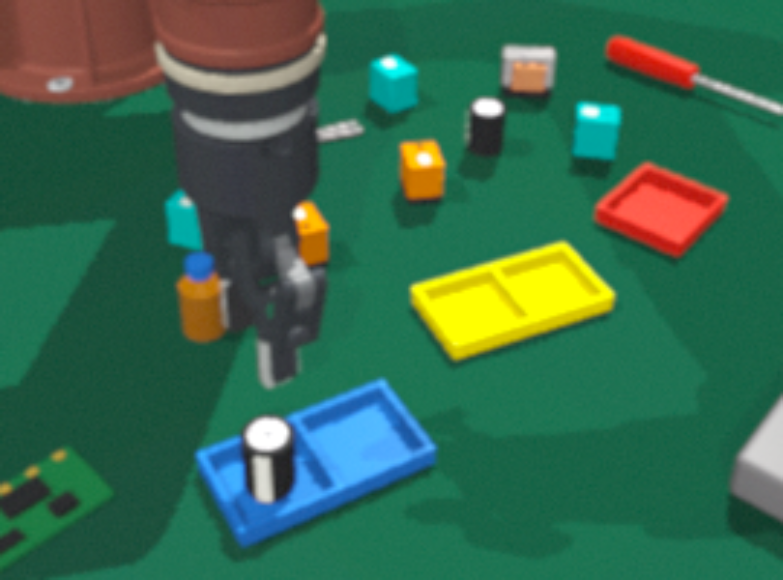

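The capacitor stands upright in the blue bay nearest the board, at crop (268,460). The same routine will do the rest.

Run:
```python
from act import *
im=cv2.imread("pics/top0.png")
F={n:find(im,n) for n in SPEC}
b,by=F["blue"][:2]; y,yy=F["yellow"][:2]; r,ry=F["red"][:2]
carry("relay",*F["relay2"][:2],bay(y,yy,-.034),yy,.055,.040)
carry("cap",F["cap1"][0],by,bay(b,by,.034),by,.065,.046)
carry("relay",*F["relay1"][:2],bay(y,yy,.034),yy,.055,.040)
carry("trafo",*F["trafo"][:2],r,ry-90,.065,.050)
robot.move_pose([.35,.25,.3],rpy([.35,.25,.3],ry-90))
cv2.imwrite("pics/s2.png",cv2.resize(robot.grab_frame("scene")[130:330,120:390],None,fx=2.9,fy=2.9))
cv2.imwrite("pics/t2.png",cv2.resize(robot.grab_frame("top")[105:235,150:400],None,fx=3.2,fy=3.2))
```

```text
relay grip 0.0292 F 60.5 z [ 0.4467 -0.0746  0.0863] want 0.08499999999999999
 carried 0.0293 t 11.9
 down True z-h 0.0043
 t 14.3
cap grip 0.0334 F 59.5 z [0.4389 0.1647 0.0882] want 0.087
 carried 0.0335 t 19.2
 down True z-h 0.0043
 t 21.7
relay grip 0.0288 F 60.5 z [0.4477 0.0678 0.0863] want 0.08499999999999999
 carried 0.029 t 26.3
 down True z-h 0.0043
 t 28.8
trafo grip 0.0403 F 62.7 z [0.3928 0.2827 0.0854] want 0.08399999999999999
 carried 0.0408 t 33.4
 down True z-h 0.0044
 t 35.9
```

View pics/s2.png

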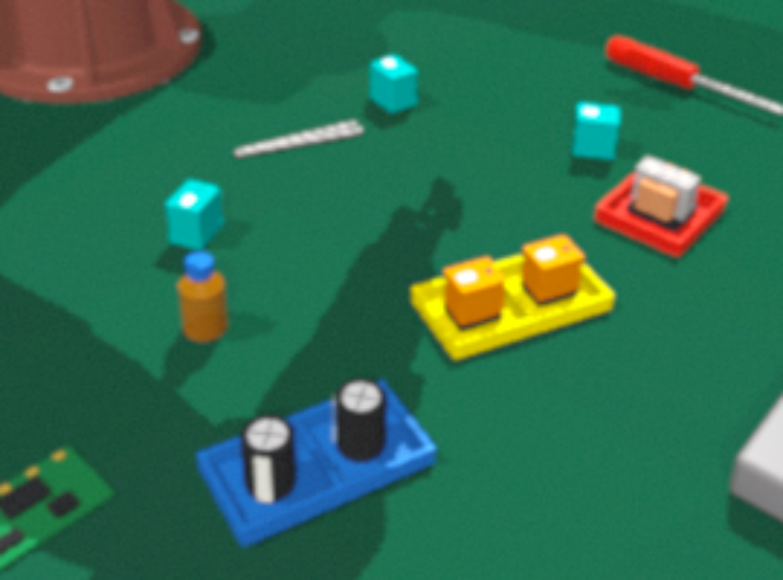

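View pics/t2.png

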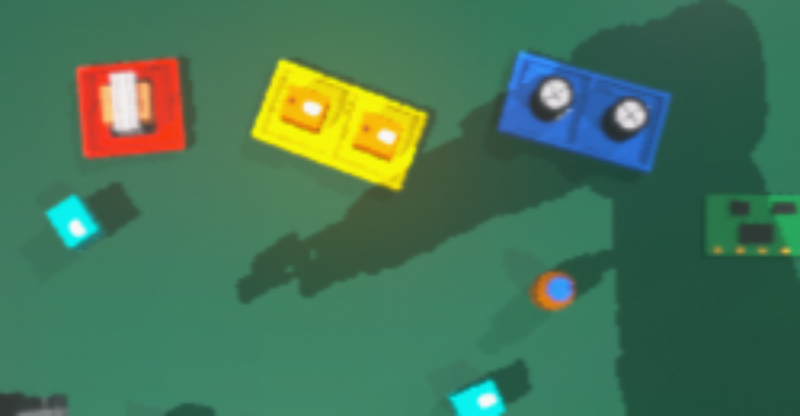

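All five stand upright and centred in their bays: the capacitors at crop (553,97) and (630,115), the relays at (306,107) and (380,135), and the transformer at (125,103). The bottle and board haven't moved, and the arm is clear, so I'm handing in.

```bash
python3 -c "
from plant import robot
print(robot.job_done())"
```

```text
the job is handed in; nothing more can be done
None
```

The job is handed in: both capacitors are in the blue tray, both relays in the yellow and the transformer in the red, all looking upright and centred in the final pictures after about 37 s of robot time, with the bottle and board left alone; the judge's verdict was not shown.

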